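# Make up two vanity kits

## Task

Make up the two vanity kits from the stock on the worktop: the long tray gets the perfume bottle in its middle cell, with the nail polish in one end cell and a balm tin in the other; the short tray gets the other balm tin in one cell and the stubby pot in the other. Stand every item upright on the floor of its cell, near the cell's middle, one item to a cell, and leave the lipstick and the compact standing where they are.

Things in the scene. Friction and masses are not known exactly. Their poses are not given: they have to be found in the camera images.
- long_tray: Long kit tray, 214 x 74 mm, one row of three equal square cells, each 66 mm square inside, centred at x = -70, 0 and +70 mm, y = 0 of its frame. Plain light-wood tray, fixed to the worktop. Origin at the centre of its underside, x along the row of cells, z up. Whole height (rims and dividers alike) 12 mm; walls, dividers and floor 4 mm thick, so the cell floor is 4 mm above the worktop.
- short_tray: Short kit tray, 144 x 74 mm, one row of two equal square cells, each 66 mm square inside, centred at x = -35 and +35 mm, y = 0 of its frame. Plain light-wood tray, fixed to the worktop. Origin at the centre of its underside, x along the row of cells, z up. Whole height (rims and dividers alike) 12 mm; walls, dividers and floor 4 mm thick, so the cell floor is 4 mm above the worktop.
- tin_1: One of two identical round balm tins: pale grey body, pink lid, 43 mm diameter, 31 mm high, about 50 g, sides straight (lid 0.5 mm proud above z = 20 mm). Stands upright, loose; origin at the centre of its underside, z up. Either tin may go to either kit.
- tin_2: One of two identical round balm tins: pale grey body, pink lid, 43 mm diameter, 31 mm high, about 50 g, sides straight (lid 0.5 mm proud above z = 20 mm). Stands upright, loose; origin at the centre of its underside, z up. Either tin may go to either kit.
- perfume_bottle: Square perfume bottle, 26 x 26 mm glass body up to z = 46 mm (sides along its x and y), above it a round black cap 19 mm wide up to 72 mm; about 90 g. Stands upright, loose; origin at the centre of its underside, z up.
- polish_bottle: Nail polish bottle: small rounded bottle 24 mm wide up to z = 31 mm, above it a round slim black cap 12 mm in diameter up to z = 63 mm, which can be gripped; about 30 g. Stands upright, loose; origin at the centre of its underside, z up.
- stubby_pot: Stubby round pot: plain cylinder 26 mm in diameter (lid 25.6, base 25 mm), 55 mm high, dark base, red lid above z = 33 mm; about 50 g. Stands upright, loose; origin at the centre of its underside, z up.
- slim_lipstick: Lipstick, slim round stick 18 mm in diameter, 71 mm high, dark base, tan cap; 22 g, easily knocked over. Belongs to neither kit. Stands upright, loose; origin at the centre of its underside, z up.
- flat_compact: Flat dark round powder compact, 46 mm in diameter, 13 mm high. Belongs to neither kit. Lies flat, loose; origin at the centre of its underside, z up.

How it is judged:
By the outcome, as a careful person would: the job done as asked, in the order asked, and still so for the second after the job is handed in, with the robot touching nothing.
It also fails if it takes over 128 s, if anything falls off the work surface, if the arm or the gripper's body presses on something with over 40 N, if the wrist force passes 120 N, or if a joint passes its speed limit or range.

## Robot

A 7-joint arm with a two-finger parallel gripper is mounted at the origin on the work surface; the furniture and walls round the work are solid. World frame = base frame: x ahead of the robot, y to its left, z up, the work surface at z = 0. Lengths are in m, angles in rad, forces in N, time in s.
With the tool pointing down it reaches from about 0.4 to 0.875 m from the base axis. Payload 6.5 kg.
Tool frame: the origin (TCP) lies at the very end of the fingers, on their centre line; the grasp point (between the pads) lies 19 mm behind it; z points along the fingers, y is the line along which they close (so a half turn about z gives the same grasp; the last joint's range is limited). The gripper opens to 85 mm and grips with 20 to 120 N. Pads are 22 mm wide; open, the fingers measure 114 mm over their backs; the gripper's body (76 mm by 85 mm) begins 54 mm behind the grasp point. The pads swing forward as they close: fully open they stand 13 mm farther back than shut.
Start: joints at [1.248, 0.536, -0.004, 1.538, 0.003, 1.067, -0.071], TCP at [0.165, -0.629, 0.231] pointing down, gripper open.
Joint ranges: [-2.7, 2.7], [-0.37, 2.16], [-1.27, 1.26], [0.24, 2.4], [-1.31, 4.45], [0.19, 1.91], [-2.76, 2.76]. Speed limits (rad/s): [2.39, 2.39, 3.14, 3.14, 3.14, 3.14, 3.14].

## Interface

Orientations are given as a 3x3 rotation matrix whose columns are the frame's x, y, z axes.
In Python, from station import robot, get_image, camera_info, ticket, find_in, masks_of gives the robot as it stands.
- The arm moves only by the tool arm_command, never from a script. Its argument "series" is a list of rows, each a list of 7 numbers: the shift along the tool's x, y, z each as a share of 60 mm, from -1 to 1, then the turn, a rotation vector about the tool's x, y, z each as a share of 60 degrees, from -1 to 1, then the opening, from -1 (shut) to 1 (fully open). A call has 1 to 5 rows; each row shifts and turns the commanded pose from where the row before left it, along the tool's axes as they then stand; what a row does not reach is not made up. A row lasts 1/8 s, in which the tool goes at most 62.5 mm and 10.7 degrees, less where a joint would pass 70% of its speed; a pose out of reach is approached as far as the arm can. A call with a number of a shift or a turn outside -1 to 1 is refused whole. A call with a gripper value outside its range is refused whole. The fingers move at their own pace and stop on an object; "force" is the grip in N (left out, the last holds). Time passes only in rows, so rows that do not move let the fingers close. It gives the time, the measured TCP pose, the force, the opening and the grip force at its end, in the units of the state.
- robot.get_obs(): the state, without advancing time (a new reading comes with each control period).
- get_image(name): name is "scene" or "top"; returns the picture (420x560x3 uint8, red, green, blue); there is no depth.
- camera_info(name): a dict with "fovy" (degrees; the focal length in pixels is half the picture's height over the tangent of half this angle, whatever the lens; pixels are square), "cx", "cy" (the principal point, pixels), "rvec" (rotation vector, rad) and "tvec" (3), from world to camera coordinates, as OpenCV has them. Camera axes: x right, y down, z forward; pixel columns grow to the right and rows downward; lengths in m; the calibration is good to about 2 mm. A picture is of the moment at which its call begins. camera_info takes no time and is no camera call.
- ticket.hand_in(): hands the job in; it is judged then, once.
Trained networks look in the newest picture that a camera, given by its name, has taken for a name from the list of things; names that differ only in an ending like _2 or _b are one class to them, and where a whole thing is asked for, a point or a joint stands for the part that bears it (a point fixed in the world has none). Each returns a list of dicts, best first, with "conf" (0 to 1); they miss things now and then, are a little off and sometimes report something else, mostly with a low value. They report only what shows in the picture. A call takes as long as a camera call.
- find_in(camera, query): "pixel" ([column, row] in pixels, amid what is visible of it).
- masks_of(camera, query): "mask" (420x560 bool, what is visible of it) and "pixel" ([column, row] in pixels, amid what is visible of it).
The state is a dict: "t": time; "qpos": joint angles; "qd": joint speeds; "joint_torque": joint torques, N m; "ee_pos": TCP position; "orientation": TCP orientation; "contact_force": force on the tool from outside, world axes, zero at the start; "moment": the same for the moment, N m; "finger_gap": finger opening in m; "grasp_force": force on a finger pad.
Only numpy, scipy, OpenCV 4.12 (cv2) and the standard library are available. Lean on these libraries where they do the work, as an engineer would, in place of code of your own. Each camera call takes 0.05 s, during which the arm holds its last target. There are 200 camera calls.

## Working session

There is one attempt and no reset: what is moved stays moved. The work goes in short steps, Python scripts to look and compute and a tool call to move; the robot and the scene stay as the last step left them, time stands still between calls to the robot, and variables do not carry over. Pictures are saved under pics/ and viewed, at most 15 in all, crops included, and the job is handed in when it is done.

Besides the shell and the picture viewer there is one more tool, called after "Call:" as a command line: name --pt "numbers of a row" for each row, then --argument value for the rest. arm_command: Moves the arm, as the interface text tells. Its arguments: {"type":"object","properties":{"series":{"type":"array"},"force":{"type":"number"}},"required":["series"]}

```bash
mkdir -p pics; ls
python3 - <<'E'
from station import robot,get_image,camera_info,find_in
import cv2
for c in("scene","top"):
    im=get_image(c); cv2.imwrite(f"pics/{c}0.png",im[:,:,::-1]); print(c,camera_info(c))
    for q in["long_tray","short_tray","tin_1","perfume_bottle","polish_bottle","stubby_pot","slim_lipstick","flat_compact"]:
        print(q,[(round(d['conf'],2),[round(float(v)) for v in d['pixel']]) for d in find_in(c,q)][:4])
o=robot.get_obs();print(o)
E
```

```text
pics
scene {'fovy': 50.23019482461259, 'cx': 281.77219140413047, 'cy': 208.0988232295629, 'rvec': array([ 1.41526391, -2.19496256,  0.87035554]), 'tvec': array([0.21361498, 0.34254788, 0.69602088])}
long_tray [(0.87, [156, 278]), (0.33, [410, 181])]
short_tray [(0.68, [410, 181]), (0.68, [330, 168])]
tin_1 [(0.87, [250, 244]), (0.55, [210, 211]), (0.52, [249, 189])]
perfume_bottle [(0.72, [339, 202])]
polish_bottle [(0.59, [295, 222]), (0.39, [409, 180])]
stubby_pot [(0.55, [331, 165]), (0.38, [250, 244])]
slim_lipstick [(0.51, [248, 187])]
flat_compact [(0.62, [294, 181])]
top {'fovy': 51.507087975134354, 'cx': 275.90321965490403, 'cy': 205.6441886794232, 'rvec': array([ 2.14415764, -2.16507338,  0.16763521]), 'tvec': array([-0.0028996 ,  0.50205291,  0.89681158])}
long_tray [(0.92, [130, 231])]
short_tray [(0.7, [416, 220])]
tin_1 [(0.64, [223, 238])]
perfume_bottle [(0.6, [325, 228])]
polish_bottle [(0.5, [274, 232])]
stubby_pot [(0.62, [342, 184])]
slim_lipstick [(0.66, [245, 179])]
flat_compact [(0.55, [297, 178])]
{'t': 0.9, 'qpos': array([ 1.2477849 ,  0.53641469, -0.00439467,  1.53791967,  0.00257288,
        1.06729275, -0.07120408]), 'qd': array([-5.74897150e-04, -3.94619787e-04,  9.80243969e-04, -1.99584998e-03,
       -9.10344688e-05,  1.34695813e-03,  4.02980205e-04]), 'joint_torque': array([-8.73451336e-04, -5.83323026e+01,  1.04745302e+00, -2.59438062e+01,
        1.24922165e-02,  1.52721648e-03,  6.36491734e-06]), 'ee_pos': array([ 0.16509807, -0.62866452,  0.23127272]), 'orientation': array([[ 9.67201020e-01,  2.54012180e-01, -1.64974758e-05],
       [ 2.54012180e-01, -9.67201019e-01,  2.48364314e-05],
       [-9.64761937e-06, -2.82123815e-05, -1.00000000e+00]]), 'contact_force': array([-0.3374584 , -0.42260109,  0.66908676]), 'moment': array([ 0.01809837,  0.00084528, -0.01805891]), 'grasp_force': 0.0, 'finger_gap': 0.08532992564598298}
```

View pics/top0.png

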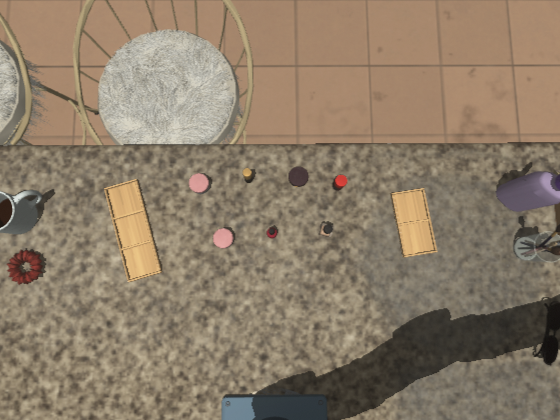

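View pics/scene0.png

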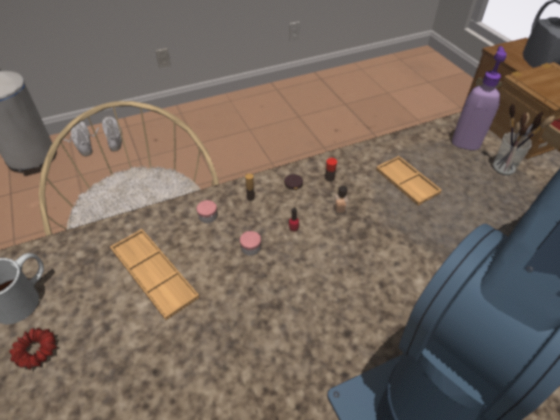

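Top view: tins at (199,183) and (223,238), lipstick (248,174), compact (298,177), pot (341,182), polish (272,232), perfume (326,229), long tray (133,230), short tray (414,222). The scene view agrees. Next I fit poses from the masks.

```bash
cat > h.py <<'E'
import numpy as np,cv2
from scipy.optimize import least_squares
from station import robot,get_image,camera_info,masks_of
CI={c:camera_info(c) for c in("scene","top")}
def proj(c,P):
    k=CI[c];f=210/np.tan(np.radians(k['fovy']/2))
    K=np.array([[f,0,k['cx']],[0,f,k['cy']],[0,0,1.]])
    return cv2.projectPoints(np.float64(P).reshape(-1,3),k['rvec'],k['tvec'],K,None)[0].reshape(-1,2)
def back(c,px,z):
    return least_squares(lambda p:(proj(c,[[p[0],p[1],z]])[0]-px),[.5,0]).x
a=np.linspace(0,2*np.pi,24,endpoint=False)
def cyl(r,z0,z1): return np.array([[r*np.cos(t),r*np.sin(t),z] for t in a for z in(z0,z1)])
def box(w,d,z0,z1): return np.array([[x*w/2,y*d/2,z] for x in(-1,1) for y in(-1,1) for z in(z0,z1)])
PARTS={'tin_1':[cyl(.0215,0,.031)],'perfume_bottle':[box(.026,.026,0,.046),cyl(.0095,.046,.072)],
'polish_bottle':[cyl(.012,0,.031),cyl(.006,.031,.063)],'stubby_pot':[cyl(.013,0,.055)],
'slim_lipstick':[cyl(.009,0,.071)],'flat_compact':[cyl(.023,0,.013)],
'long_tray':[box(.214,.074,0,.012)],'short_tray':[box(.144,.074,0,.012)]}
def render(c,q,x,y,yaw=0,S=4):
    R=np.array([[np.cos(yaw),-np.sin(yaw),0],[np.sin(yaw),np.cos(yaw),0],[0,0,1]])
    m=np.zeros((420*S,560*S),np.uint8)
    for P in PARTS[q]:
        h=cv2.convexHull(np.float32(proj(c,P@R.T+[x,y,0]))*S+S/2-.5)
        cv2.fillConvexPoly(m,np.int32(np.round(h*16)),1,shift=4)
    return m
def fit(q,c,mask,yaw=0):
    mm=cv2.moments(mask.astype(np.uint8),True);g=np.array([mm['m10'],mm['m01']])/mm['m00']
    p=back(c,g,.02)
    for _ in range(4):
        r=cv2.moments(render(c,q,*p,yaw),True);rg=(np.array([r['m10'],r['m01']])/r['m00']+.5)/4-.5
        p=p+back(c,g,.02)-back(c,rg,.02)
    A=render(c,q,*p,yaw);B=cv2.resize(mask.astype(np.uint8),None,fx=4,fy=4,interpolation=0)
    return p,(A&B).sum()/(A|B).sum(),mm['m00']
def bestyaw(q,c,mask,ys):
    R=[(fit(q,c,mask,y),y) for y in ys]
    return max(R,key=lambda r:r[0][1])
E
python3 - <<'E'
from h import *
for c in("top","scene"):
    im=get_image(c)
    for q in PARTS:
        for d in masks_of(c,q)[:3]:
            if d['conf']<.3 or d['mask'].sum()<10: continue
            if 'tray' in q or 'perf' in q:
                n=np.pi/2 if 'perf' in q else np.pi
                (p,i,A),y=bestyaw(q,c,d['mask'],np.arange(0,n,np.radians(3)))
                if 'tray' in q:(p,i,A),y=bestyaw(q,c,d['mask'],y+np.radians(np.arange(-2.5,2.6,.5)))
            else: (p,i,A),y=fit(q,c,d['mask']),0
            print(c,q,round(d['conf'],2),np.round(d['pixel']),np.round(p*1000,1),'iou',round(i,2),A,'yaw',round(np.degrees(y),1))
im={c:get_image(c) for c in CI}
v=np.vstack([cv2.resize(im['top'][215:245,255:345],None,fx=8,fy=8,interpolation=2),cv2.resize(im['scene'][175:215,300:390],None,fx=8,fy=8,interpolation=2)])
cv2.imwrite("pics/crop1.png",v[:,:,::-1]);print(v.shape)
E
```

```text
top tin_1 0.65 [224. 237.] [435.4 108.3] iou 0.88 312.0 yaw 0.0
top tin_1 0.63 [199. 181.] [556.  161.1] iou 0.91 339.0 yaw 0.0
top tin_1 0.61 [129. 231.] [454.2 302.9] iou 0.12 3384.0 yaw 0.0
top perfume_bottle 0.68 [327. 228.] [ 451.2 -113.2] iou 0.85 177.0 yaw 75.0
top stubby_pot 0.57 [342. 185.] [ 552.9 -144.4] iou 0.78 148.0 yaw 0.0
top slim_lipstick 0.4 [247. 174.] [569.7  54.1] iou 0.83 98.0 yaw 0.0
top slim_lipstick 0.31 [414. 224.] [ 463.4 -299.9] iou 0.07 2191.0 yaw 0.0
top flat_compact 0.8 [298. 175.] [571.7 -58.6] iou 0.9 323.0 yaw 0.0
top long_tray 0.69 [129. 228.] [457.3 306.7] iou 0.97 3446.0 yaw 16.5
top short_tray 0.6 [413. 223.] [ 467.6 -309.8] iou 0.97 2291.0 yaw 8.5
scene tin_1 0.79 [206. 213.] [555.3 161.7] iou 0.84 358.0 yaw 0.0
scene tin_1 0.6 [250. 246.] [436.2 107.1] iou 0.92 433.0 yaw 0.0
scene perfume_bottle 0.91 [340. 202.] [ 451.7 -113.1] iou 0.91 348.0 yaw 66.0
scene perfume_bottle 0.55 [292. 221.] [438.1   8.6] iou 0.42 154.0 yaw 63.0
scene polish_bottle 0.77 [294. 223.] [446.    3.9] iou 0.72 170.0 yaw 0.0
scene stubby_pot 0.48 [333. 170.] [ 554.8 -144.7] iou 0.9 237.0 yaw 0.0
scene slim_lipstick 0.49 [248. 187.] [570.1  54.7] iou 0.9 212.0 yaw 0.0
scene slim_lipstick 0.45 [249. 245.] [420.6 113. ] iou 0.49 420.0 yaw 0.0
scene flat_compact 0.56 [295. 181.] [574.3 -57.6] iou 0.74 212.0 yaw 0.0
scene long_tray 0.94 [156. 275.] [456.3 306.9] iou 0.98 3702.0 yaw 17.0
scene short_tray 0.97 [409. 180.] [ 469.1 -309.3] iou 0.97 1565.0 yaw 8.5
scene short_tray 0.34 [294. 184.] [576.9 -58.5] iou 0.15 225.0 yaw 153.0
(560, 720, 3)
```

View pics/crop1.png

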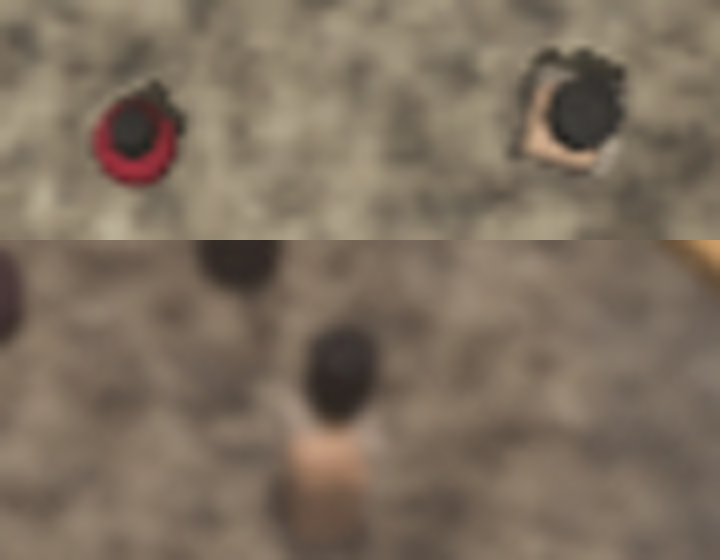

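Top half of the crop: polish at (272,232), and the perfume with its cap at (328,229) and its body edges turned about 11–13° from the image axes, which fits the yaw of about 77°. Both cameras agree to 1–2 mm.

```bash
cat >> h.py <<'E'
def plan(x,y,z,phi=None):
    o=robot.get_obs();R=o['orientation'];p=o['ee_pos']
    print('t',round(o['t'],2),'tcp mm',np.round(p*1000,1),'yaxis deg',round(np.degrees(np.arctan2(R[1,1],R[0,1])),1),'gap',round(o['finger_gap']*1000,1))
    if phi is not None:
        f=np.radians(phi);yy=np.array([np.cos(f),np.sin(f),0])
        if yy@R[:,1]<0: yy=-yy
        zz=np.array([0,0,-1.]);R2=np.c_[np.cross(yy,zz),yy,zz]
        print('turn/60deg',np.round(cv2.Rodrigues(R.T@R2)[0].ravel()*180/np.pi/60,3));R=R2
    print('shift/60mm (after turn)',np.round(R.T@(np.array([x,y,z])-p)/.06,3))
E
python3 - <<'E'
from h import *
print(back('top',[271.9,231.2],.063),back('top',[272.3,232.5],.031))
for r in(0,12,1):pass
L=np.array([.4568,.3068]);u=np.array([np.cos(np.radians(16.7)),np.sin(np.radians(16.7))])
S=np.array([.4684,-.3095]);w=np.array([np.cos(np.radians(8.5)),np.sin(np.radians(8.5))])
print(L+.07*u,L,L-.07*u,S+.035*w,S-.035*w)
plan(.4515,-.113,.12,77)
E
```

```text
[0.44498211 0.00145203] [0.44484604 0.00046352]
[0.52384757 0.32691524] [0.4568 0.3068] [0.38975243 0.28668476] [ 0.50301556 -0.30432667] [ 0.43378444 -0.31467333]
t 1.9 tcp mm [ 165.1 -628.7  231.3] yaxis deg -75.3 gap 85.7
turn/60deg [0.    0.    0.462]
shift/60mm (after turn) [ 2.718 -9.449  1.855]
```

Call:
arm_command --pt "0 0 0 0 0 0.154 0.2" --pt "0 0 0 0 0 0.154 0.2" --pt "0 0 0 0 0 0.154 0.2" --pt "0.2 -0.7 0 0 0 0 0.2" --pt "0.2 -0.7 0 0 0 0 0.2" --force 30

```text
t: 2.52
ee_pos: [0.2077, -0.5514, 0.2312]
orientation: [[0.974, -0.226, 0.0], [-0.226, -0.974, -0.0], [0.0, 0.0, -1.0]]
contact_force: [0.5, 0.3, 0.4]
finger_gap: 0.0515
grasp_force: 0.0
```

Call:
arm_command --pt "0.2 -0.7 0 0 0 0 0.2" --pt "0.2 -0.7 0 0 0 0 0.2" --pt "0.2 -0.7 0.1 0 0 0 0.2" --pt "0.2 -0.7 0.1 0 0 0 0.2" --pt "0.2 -0.7 0.2 0 0 0 0.2"

```text
t: 3.15
ee_pos: [0.3141, -0.3602, 0.2077]
orientation: [[0.974, -0.225, 0.001], [-0.225, -0.974, -0.001], [0.002, 0.001, -1.0]]
contact_force: [0.1, -0.5, 0.4]
finger_gap: 0.051
grasp_force: 0.0
```

Call:
arm_command --pt "0.2 -0.7 0.2 0 0 0 0.2" --pt "0.2 -0.7 0.3 0 0 0 0.2" --pt "0.2 -0.7 0.3 0 0 0 0.2" --pt "0.2 -0.7 0.3 0 0 0 0.2" --pt "0 0 0 0 0 0 0.2"

```text
t: 3.78
ee_pos: [0.3987, -0.2048, 0.1404]
orientation: [[0.976, -0.219, -0.001], [-0.219, -0.976, 0.002], [-0.001, -0.002, -1.0]]
contact_force: [-0.3, -0.6, 1.2]
finger_gap: 0.0511
grasp_force: 0.0
```

```bash
python3 -c "
from h import *
plan(.4515,-.113,.015,77)"
```

```text
t 3.77 tcp mm [ 398.7 -204.8  140.4] yaxis deg -102.6 gap 51.1
turn/60deg [-0.002  0.001  0.006]
shift/60mm (after turn) [ 0.514 -1.689  2.09 ]
```

Call:
arm_command --pt "0.17 -0.56 0.2 0 0 0 0.2" --pt "0.17 -0.56 0.2 0 0 0 0.2" --pt "0.17 -0.57 0 0 0 0 0.2" --pt "0 0 0 0 0 0 0.2"

```text
t: 4.28
ee_pos: [0.4518, -0.1148, 0.1177]
orientation: [[0.975, -0.222, 0.002], [-0.222, -0.975, 0.0], [0.001, -0.001, -1.0]]
contact_force: [0.0, -1.1, 0.9]
finger_gap: 0.0512
grasp_force: 0.0
```

Run:
```python
from h import *
plan(.4515,-.113,.015,77)
im=get_image('scene');cv2.imwrite('pics/s1.png',cv2.resize(im[100:260,180:480],None,fx=2.6,fy=2.6,interpolation=2)[:,:,::-1])
```

```text
t 4.28 tcp mm [ 451.8 -114.8  117.7] yaxis deg -102.8 gap 51.2
turn/60deg [-0.001 -0.001  0.003]
shift/60mm (after turn) [-0.012 -0.028  1.711]
```

View pics/s1.png

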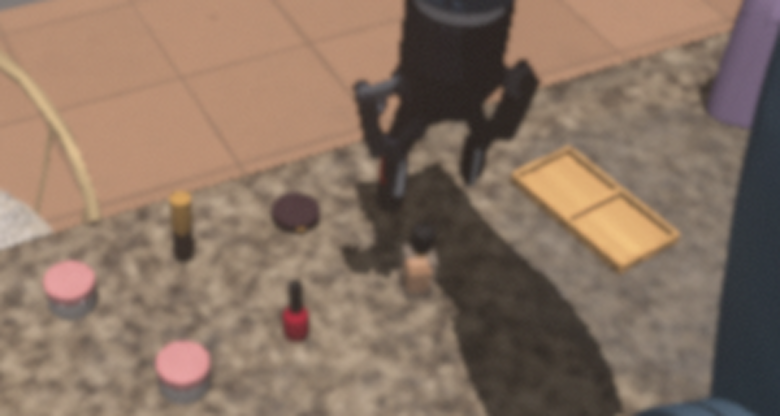

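The picture shows the open fingers (tips at crop (392,195) and (475,178)) straddling above the perfume at (420,255). Descending.

Call:
arm_command --pt "0 0 0.5 0 0 0 0.2" --pt "0 0 0.5 0 0 0 0.2" --pt "0 0 0.4 0 0 0 0.2" --pt "-0.01 -0.02 0.29 0 0 0 0.2" --pt "0 0 0 0 0 0 0.2"

```text
t: 4.95
ee_pos: [0.4486, -0.1167, 0.0153]
orientation: [[0.974, -0.227, -0.002], [-0.227, -0.974, -0.001], [-0.002, 0.001, -1.0]]
contact_force: [0.3, -0.2, 0.5]
finger_gap: 0.0515
grasp_force: 0.0
```

Call:
arm_command --pt "0 0 0 0 0 0 -0.5" --pt "0 0 0 0 0 0 -0.7" --pt "0 0 0 0 0 0 -0.9" --pt "0 0 0 0 0 0 -1" --force 30

```text
t: 5.45
ee_pos: [0.4506, -0.1158, 0.0168]
orientation: [[0.974, -0.226, 0.001], [-0.226, -0.974, -0.001], [0.002, 0.001, -1.0]]
contact_force: [-1.4, -1.4, 7.9]
finger_gap: 0.0255
grasp_force: 30.5
```

Call:
arm_command --pt "0 0 -0.1 0 0 0 -1" --pt "0 0 -0.4 0 0 0 -1" --pt "0 0 -0.6 0 0 0 -1" --pt "0 0 -0.6 0 0 0 -1" --pt "0 0 -0.2 0 0 -0.1 -1"

```text
t: 6.08
ee_pos: [0.4511, -0.1151, 0.1323]
orientation: [[0.993, -0.119, 0.004], [-0.119, -0.993, -0.001], [0.004, 0.0, -1.0]]
contact_force: [0.1, -0.5, -2.0]
finger_gap: 0.0256
grasp_force: 29.7
```

Run:
```python
from h import *
plan(.4568,.3068,.12,106.7)
im=get_image('scene');cv2.imwrite('pics/s2.png',cv2.resize(im[100:260,180:480],None,fx=2.6,fy=2.6,interpolation=2)[:,:,::-1])
```

```text
t 6.08 tcp mm [ 451.1 -115.1  132.3] yaxis deg -96.9 gap 25.6
turn/60deg [ 0.001 -0.003 -0.393]
shift/60mm (after turn) [ 2.112 -6.708  0.205]
```

View pics/s2.png

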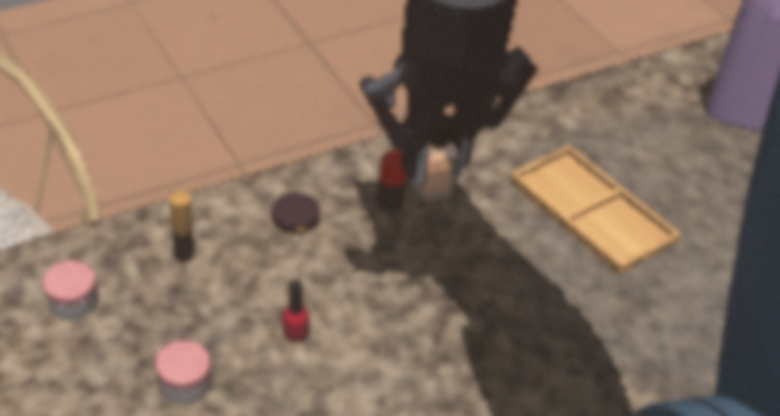

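The perfume is held upright at crop (437,170). Next it goes to the middle cell of the long tray.

Call:
arm_command --pt "0 0 0 0 0 -0.13 -1" --pt "0 0 0 0 0 -0.13 -1" --pt "0 0 0 0 0 -0.13 -1" --pt "0.1 -0.4 0 0 0 0 -1" --pt "0.2 -0.7 0 0 0 0 -1"

```text
t: 6.75
ee_pos: [0.4483, -0.0472, 0.1296]
orientation: [[0.961, 0.277, -0.0], [0.277, -0.961, -0.0], [-0.001, 0.0, -1.0]]
contact_force: [1.0, 1.2, -1.3]
finger_gap: 0.0252
grasp_force: 29.7
```

Call:
arm_command --pt "0.2 -0.7 0 0 0 0 -1" --pt "0.2 -0.7 0 0 0 0 -1" --pt "0.2 -0.7 0 0 0 0 -1" --pt "0.2 -0.7 0 0 0 0 -1" --pt "0.2 -0.7 0 0 0 0 -1"

```text
t: 7.38
ee_pos: [0.4463, 0.1731, 0.1296]
orientation: [[0.96, 0.281, -0.001], [0.281, -0.96, -0.0], [-0.001, 0.0, -1.0]]
contact_force: [-0.1, -0.2, -0.8]
finger_gap: 0.0256
grasp_force: 29.7
```

Call:
arm_command --pt "0.2 -0.7 0 0 0 0 -1" --pt "0.2 -0.6 0.1 0 0 0 -1" --pt "0.2 -0.4 0.1 0 0 0 -1" --pt "0 0 0 0 0 0 -1"

```text
t: 7.88
ee_pos: [0.4517, 0.2821, 0.1172]
orientation: [[0.959, 0.284, -0.001], [0.284, -0.959, 0.001], [-0.001, -0.001, -1.0]]
contact_force: [-0.0, -0.8, -1.0]
finger_gap: 0.0256
grasp_force: 29.8
```

```bash
python3 -c "
from h import *
plan(.4568,.3068,.020,106.7)"
```

```text
t 7.88 tcp mm [451.7 282.1 117.2] yaxis deg -73.5 gap 25.6
turn/60deg [-0.001  0.001 -0.003]
shift/60mm (after turn) [ 0.2   -0.37   1.621]
```

Call:
arm_command --pt "0.1 -0.2 0.2 0 0 0 -1" --pt "0.1 -0.17 0.5 0 0 0 -1" --pt "0 0 0.5 0 0 0 -1" --pt "0 0 0.3 0 0 0 -1" --pt "0 0 0 0 0 0 -1"

```text
t: 8.5
ee_pos: [0.4571, 0.3034, 0.0266]
orientation: [[0.96, 0.282, -0.002], [0.282, -0.96, -0.002], [-0.003, 0.001, -1.0]]
contact_force: [0.2, 0.1, -0.5]
finger_gap: 0.0255
grasp_force: 29.8
```

```bash
python3 -c "
from h import *
plan(.4568,.3068,.0205,106.7)"
```

```text
t 8.5 tcp mm [457.1 303.4  26.6] yaxis deg -73.6 gap 25.5
turn/60deg [ 0.001  0.003 -0.006]
shift/60mm (after turn) [ 0.012 -0.055  0.101]
```

Call:
arm_command --pt "0.01 -0.05 0.05 0 0 0 -1" --pt "0 0 0.04 0 0 0 -1" --pt "0 0 0 0 0 0 -1"

```text
t: 8.88
ee_pos: [0.4579, 0.3077, 0.0229]
orientation: [[0.959, 0.282, 0.001], [0.282, -0.959, 0.0], [0.001, -0.0, -1.0]]
contact_force: [-0.2, 0.5, -1.2]
finger_gap: 0.0258
grasp_force: 29.8
```

Call:
arm_command --pt "0 0 0.03 0 0 0 -1" --pt "0 0 0.02 0 0 0 -1" --pt "0 0 0 0 0 0 -1"

```text
t: 9.25
ee_pos: [0.458, 0.3076, 0.0208]
orientation: [[0.959, 0.282, 0.001], [0.282, -0.959, -0.0], [0.001, 0.0, -1.0]]
contact_force: [-3.3, -2.3, 12.5]
finger_gap: 0.0254
grasp_force: 31.7
```

Call:
arm_command --pt "0 0 -0.01 0 0 0 -0.3" --pt "0 0 0 0 0 0 -0.1" --pt "0 0 0 0 0 0 0.1" --pt "0 0 -0.4 0 0 0 0.1" --pt "0 0 -0.7 0 0 0 0.1"

```text
t: 9.88
ee_pos: [0.4565, 0.3067, 0.0854]
orientation: [[0.959, 0.282, -0.003], [0.282, -0.959, -0.002], [-0.003, 0.001, -1.0]]
contact_force: [0.8, 0.7, 1.3]
finger_gap: 0.0471
grasp_force: 0.0
```

Call:
arm_command --pt "0 0 -0.7 0 0 0 0.1" --pt "0 0.4 -0.2 0 0 0 0.0" --pt "0 0.7 0 0 0 0 0.0" --pt "0 0.7 0 0 0 0 0.0" --pt "0 0 0 0 0 0 0.0"

```text
t: 10.5
ee_pos: [0.4892, 0.1996, 0.1398]
orientation: [[0.961, 0.276, -0.0], [0.276, -0.961, -0.003], [-0.001, 0.002, -1.0]]
contact_force: [0.4, 1.3, -0.0]
finger_gap: 0.0429
grasp_force: 0.0
```

Run:
```python
from h import *
plan(.445,.002,.12)
im=get_image('scene');t=get_image('top')
v=np.hstack([cv2.resize(im[210:330,80:220],None,fx=2.8,fy=2.8,interpolation=2),cv2.resize(t[170:290,90:230],None,fx=2.8,fy=2.8,interpolation=2)])
cv2.imwrite('pics/s3.png',v[:,:,::-1])
for c in CI:
    for d in masks_of(c,'perfume_bottle')[:1]:
        (p,i,A),y=bestyaw('perfume_bottle',c,d['mask'],np.radians(np.arange(0,90,5)));print(c,d['conf'],p,i,np.degrees(y))
    for d in masks_of(c,'polish_bottle')[:1]: print(d['conf'],d['pixel'],fit('polish_bottle',c,d['mask']))
```

```text
t 10.5 tcp mm [489.2 199.6 139.8] yaxis deg -74.0 gap 42.9
shift/60mm (after turn) [-1.618  2.96   0.338]
scene 0.71 [0.46101859 0.30880238] 0.9162632474159361 14.999999999999998
0.58 [293.0, 222.1] (array([0.44763003, 0.00368209]), np.float64(0.7747458533975388), 181.0)
0.72 [202.1, 182.8] (array([0.55513722, 0.15952141]), np.float64(0.41158088235294116), 340.0)
```

View pics/s3.png

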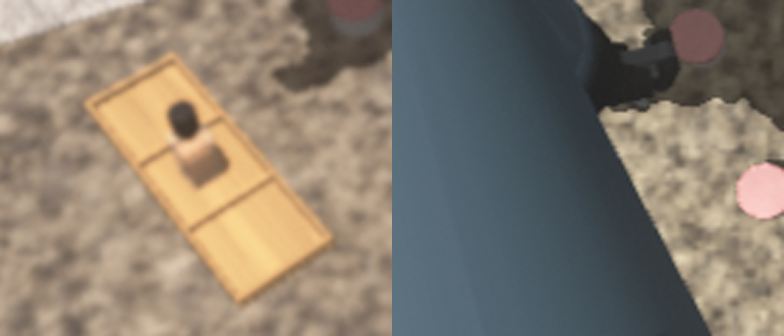

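The perfume stands upright in the middle cell (scene crop, base at (205,170)). Next is the polish.

Call:
arm_command --pt "-0.2 0.4 0 0 0 0 -0.1" --pt "-0.4 0.7 0 0 0 0 -0.1" --pt "-0.4 0.7 0 0 0 0 -0.1" --pt "-0.4 0.7 0 0 0 0 -0.1" --pt "-0.2 0.4 0 0 0 0 -0.1"

```text
t: 11.42
ee_pos: [0.4443, 0.0082, 0.14]
orientation: [[0.96, 0.281, -0.001], [0.281, -0.96, -0.001], [-0.001, 0.0, -1.0]]
contact_force: [0.6, 1.0, -0.3]
finger_gap: 0.0387
grasp_force: 0.0
```

Run:
```python
from h import *
plan(.4455,.0025,.034,106.7)
```

```text
t 11.43 tcp mm [444.3   8.2 140. ] yaxis deg -73.7 gap 38.7
turn/60deg [ 0.     0.001 -0.006]
shift/60mm (after turn) [-0.008  0.097  1.767]
```

Call:
arm_command --pt "0 0.05 0.4 0 0 0 -0.1" --pt "0 0 0.4 0 0 0 -0.1" --pt "0 0 0.2 0 0 0 -0.1" --pt "0 0 0 0 0 0 -0.1"

```text
t: 11.92
ee_pos: [0.4456, 0.0076, 0.0796]
orientation: [[0.959, 0.283, -0.001], [0.283, -0.959, 0.0], [-0.001, -0.001, -1.0]]
contact_force: [-0.1, -0.3, -0.5]
finger_gap: 0.0384
grasp_force: 0.0
```

Run:
```python
from h import *
plan(.4455,.0025,.034,106.7)
im=get_image('scene');t=get_image('top')
v=np.hstack([cv2.resize(im[170:250,250:340],None,fx=4.4,fy=4.4,interpolation=2),cv2.resize(t[190:270,230:320],None,fx=4.4,fy=4.4,interpolation=2)])
cv2.imwrite('pics/s4.png',v[:,:,::-1])
```

```text
t 11.93 tcp mm [445.6   7.6  79.6] yaxis deg -73.5 gap 38.4
turn/60deg [-0.001  0.001 -0.004]
shift/60mm (after turn) [-0.025  0.082  0.761]
```

View pics/s4.png

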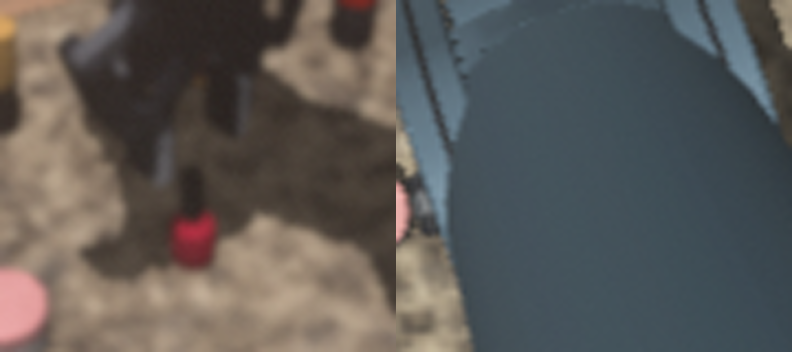

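The fingers (crop tips (163,182) and (237,132)) straddle the polish cap at (192,180). I centre, descend and grip.

Call:
arm_command --pt "-0.02 0.08 0 0 0 0 -0.1" --pt "0 0 0.3 0 0 0 -0.1" --pt "0 0 0.3 0 0 0 -0.1" --pt "0 0 0.14 0 0 0 -0.1" --pt "0 0 0 0 0 0 -0.3"

```text
t: 12.65
ee_pos: [0.4461, 0.0019, 0.0357]
orientation: [[0.959, 0.282, -0.0], [0.282, -0.959, -0.0], [-0.0, -0.0, -1.0]]
contact_force: [-1.5, -0.4, -0.5]
finger_gap: 0.0297
grasp_force: 0.0
```

Call:
arm_command --pt "0 0 0 0 0 0 -0.5" --pt "0 0 0 0 0 0 -0.7" --pt "0 0 0 0 0 0 -0.9" --pt "0 0 0 0 0 0 -1" --pt "0 0 0 0 0 0 -1" --force 25

```text
t: 13.28
ee_pos: [0.4467, 0.0021, 0.0362]
orientation: [[0.959, 0.282, 0.001], [0.282, -0.959, -0.0], [0.001, 0.0, -1.0]]
contact_force: [-0.1, -0.8, 6.3]
finger_gap: 0.0113
grasp_force: 24.6
```

Call:
arm_command --pt "0 0 -0.1 0 0 0 -1" --pt "0 0 -0.4 0 0 0 -1" --pt "0 0 -0.6 0 0 0 -1" --pt "0 0 -0.6 0 0 0 -1" --pt "0 0 0 0 0 0 -1"

```text
t: 13.9
ee_pos: [0.4479, 0.0021, 0.14]
orientation: [[0.959, 0.282, 0.005], [0.282, -0.959, 0.0], [0.005, 0.001, -1.0]]
contact_force: [-0.5, -0.1, -1.0]
finger_gap: 0.0113
grasp_force: 24.4
```

Run:
```python
from h import *
plan(.5238,.3269,.14,106.7)
im=get_image('scene');t=get_image('top')
v=np.hstack([cv2.resize(im[150:240,250:340],None,fx=4.4,fy=4.4,interpolation=2)])
cv2.imwrite('pics/s5.png',v[:,:,::-1])
```

```text
t 13.9 tcp mm [447.9   2.1 140. ] yaxis deg -73.6 gap 11.3
turn/60deg [ 0.001 -0.005 -0.005]
shift/60mm (after turn) [ 2.767 -4.821  0.   ]
```

View pics/s5.png

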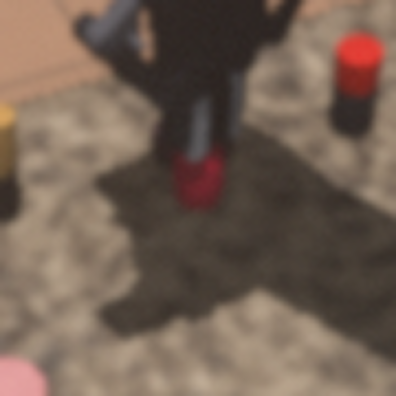

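The polish is held by its cap at crop (200,150), hanging plumb. It goes to the far end cell.

Call:
arm_command --pt "0.15 -0.3 0 0 0 0 -1" --pt "0.35 -0.6 0 0 0 0 -1" --pt "0.35 -0.6 0 0 0 0 -1" --pt "0.35 -0.6 0 0 0 0 -1" --pt "0.35 -0.6 0 0 0 0 -1"

```text
t: 14.62
ee_pos: [0.4888, 0.1846, 0.136]
orientation: [[0.959, 0.282, -0.003], [0.282, -0.959, -0.001], [-0.003, 0.0, -1.0]]
contact_force: [0.3, 0.2, 0.4]
finger_gap: 0.0113
grasp_force: 24.4
```

Call:
arm_command --pt "0.35 -0.6 0 0 0 0 -1" --pt "0.35 -0.6 0 0 0 0 -1" --pt "0.35 -0.6 0 0 0 0 -1" --pt "0.15 -0.3 0 0 0 0 -1" --pt "0 0 0 0 0 0 -1"

```text
t: 15.25
ee_pos: [0.5222, 0.3254, 0.1365]
orientation: [[0.959, 0.284, -0.002], [0.284, -0.959, -0.001], [-0.002, 0.0, -1.0]]
contact_force: [-0.8, -0.1, -0.8]
finger_gap: 0.0115
grasp_force: 24.4
```

Run:
```python
from h import *
plan(.5238,.3269,.042,106.7)
```

```text
t 15.25 tcp mm [522.2 325.4 136.5] yaxis deg -73.5 gap 11.5
turn/60deg [ 0.     0.002 -0.003]
shift/60mm (after turn) [ 0.033 -0.016  1.575]
```

Call:
arm_command --pt "0.03 -0.02 0.4 0 0 0 -1" --pt "0 0 0.5 0 0 0 -1" --pt "0 0 0.4 0 0 0 -1" --pt "0 0 0.25 0 0 0 -1" --pt "0 0 0 0 0 0 -1"

```text
t: 15.88
ee_pos: [0.524, 0.3247, 0.0437]
orientation: [[0.96, 0.281, -0.002], [0.281, -0.96, -0.002], [-0.002, 0.001, -1.0]]
contact_force: [0.3, 0.9, 0.4]
finger_gap: 0.0113
grasp_force: 24.4
```

Call:
arm_command --pt "0 0 0.03 0 0 0 -1" --pt "0 0 0 0 0 0 -1"

```text
t: 16.12
ee_pos: [0.5251, 0.3268, 0.0437]
orientation: [[0.959, 0.282, 0.001], [0.282, -0.959, 0.001], [0.001, -0.0, -1.0]]
contact_force: [0.7, -0.0, -0.4]
finger_gap: 0.0114
grasp_force: 24.4
```

Call:
arm_command --pt "0 0 0.03 0 0 0 -1" --pt "0 0 0.02 0 0 0 -1" --pt "0 0 0 0 0 0 -1"

```text
t: 16.5
ee_pos: [0.5247, 0.3268, 0.0403]
orientation: [[0.959, 0.282, 0.0], [0.282, -0.959, 0.0], [0.0, -0.0, -1.0]]
contact_force: [0.5, -0.8, 2.5]
finger_gap: 0.0112
grasp_force: 24.8
```

Touching. Release, rise, and go to tin A.

Call:
arm_command --pt "0 0 0.01 0 0 0 -0.8" --pt "0 0 0 0 0 0 -0.6" --pt "0 0 0 0 0 0 -0.3" --pt "0 0 0 0 0 0 -0.2" --pt "0 0 -0.4 0 0 0 -0.2"

```text
t: 17.12
ee_pos: [0.5231, 0.3256, 0.0617]
orientation: [[0.959, 0.282, -0.003], [0.282, -0.959, -0.002], [-0.004, 0.001, -1.0]]
contact_force: [-0.6, 0.4, 0.2]
finger_gap: 0.0342
grasp_force: 0.0
```

Call:
arm_command --pt "0 0 -0.6 0 0 0 -0.2" --pt "0 0 -0.6 0 0 0 0" --pt "-0.2 0.4 0 0 0 0 0.4" --pt "-0.3 0.7 0 0 0 0 0.6" --pt "-0.3 0.7 0 0 0 0 0.6"

```text
t: 17.75
ee_pos: [0.5087, 0.2083, 0.1353]
orientation: [[0.959, 0.283, 0.0], [0.283, -0.959, -0.0], [0.0, 0.0, -1.0]]
contact_force: [0.5, -0.2, 0.7]
finger_gap: 0.0684
grasp_force: 0.0
```

Run:
```python
from h import *
plan(.4358,.1077,.12,106.7)
im=get_image('scene');t=get_image('top')
v=np.hstack([cv2.resize(im[190:330,80:270],None,fx=3,fy=3,interpolation=2)])
cv2.imwrite('pics/s6.png',v[:,:,::-1])
```

```text
t 17.75 tcp mm [508.7 208.3 135.3] yaxis deg -73.6 gap 68.4
turn/60deg [ 0.    -0.    -0.004]
shift/60mm (after turn) [-1.646  1.257  0.255]
```

View pics/s6.png

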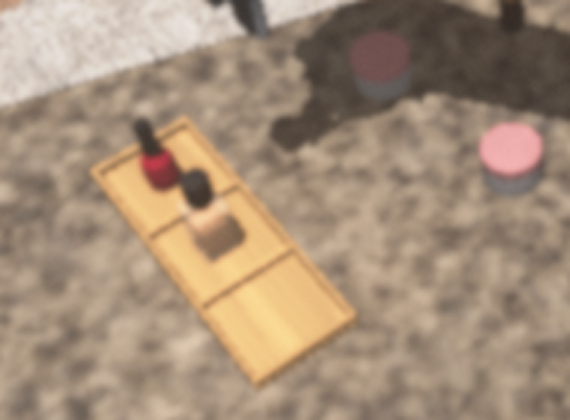

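The polish stands in the far cell at (160,165), the perfume in the middle; the near cell is free. On to tin A at (510,155).

Call:
arm_command --pt "-0.4 0.2 0.1 0 0 0 0.6" --pt "-0.6 0.4 0.1 0 0 0 0.6" --pt "-0.6 0.4 0.1 0 0 0 0.6" --pt "0 0 0 0 0 0 0.6" --pt "0 0 0 0 0 0 0.6"

```text
t: 18.48
ee_pos: [0.4347, 0.1257, 0.1176]
orientation: [[0.959, 0.283, 0.001], [0.283, -0.959, 0.001], [0.001, -0.001, -1.0]]
contact_force: [0.6, -0.4, -0.2]
finger_gap: 0.0684
grasp_force: 0.0
```

Run:
```python
from h import *
plan(.4358,.1077,.006,106.7)
```

```text
t 18.48 tcp mm [434.7 125.7 117.6] yaxis deg -73.6 gap 68.4
turn/60deg [-0.001 -0.001 -0.005]
shift/60mm (after turn) [-0.068  0.293  1.86 ]
```

Call:
arm_command --pt "-0.07 0.29 0.2 0 0 0 0.6" --pt "0 0 0.5 0 0 0 0.6" --pt "0 0 0.5 0 0 0 0.6" --pt "0 0 0.4 0 0 0 0.6" --pt "0 0 0.22 0 0 0 0.6"

```text
t: 19.1
ee_pos: [0.4343, 0.1062, 0.0064]
orientation: [[0.959, 0.282, -0.002], [0.282, -0.959, -0.001], [-0.002, 0.0, -1.0]]
contact_force: [0.4, 0.3, -0.2]
finger_gap: 0.0683
grasp_force: 0.0
```

Call:
arm_command --pt "0 0 0 0 0 0 0.5" --pt "0 0 0 0 0 0 0.3"

```text
t: 19.35
ee_pos: [0.4353, 0.107, 0.0086]
orientation: [[0.959, 0.282, 0.001], [0.282, -0.959, 0.0], [0.001, 0.0, -1.0]]
contact_force: [0.0, -0.2, 0.8]
finger_gap: 0.0556
grasp_force: 0.0
```

Run:
```python
from h import *
plan(.4358,.1077,.006,106.7)
im=get_image('scene')
v=cv2.resize(im[185:275,200:310],None,fx=5,fy=5,interpolation=2)
cv2.imwrite('pics/s7.png',v[:,:,::-1])
```

```text
t 19.35 tcp mm [435.3 107.    8.6] yaxis deg -73.6 gap 55.6
turn/60deg [ 0.    -0.001 -0.005]
shift/60mm (after turn) [ 0.011 -0.01   0.043]
```

View pics/s7.png

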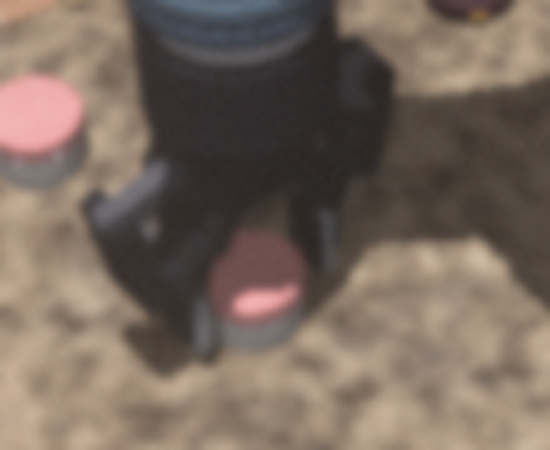

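Run:
```python
from h import *
for r in(.028,.034,.042):
  for z in(0,.008,.016): print(r,z,(proj('scene',[[.4353-.282*r+s*.959,.107+.959*r+s*.282,z] for s in(-.011,.011)])-[200,185])*5)
```

```text
0.028 0 [[215.6672531  366.68295264]
 [183.08646402 333.95634873]]
0.028 0.008 [[214.6328505  354.88852887]
 [181.85692885 322.0966041 ]]
0.028 0.016 [[213.58501042 342.94088869]
 [180.61161662 310.08467851]]
0.034 0 [[203.97297212 374.43484391]
 [171.43803556 341.51818698]]
0.034 0.008 [[202.85977868 362.65527974]
 [170.13038574 329.67171249]]
0.034 0.016 [[201.73208063 350.72223102]
 [168.80590657 317.67277482]]
0.042 0 [[188.2719278  384.84273376]
 [155.79986991 351.67005248]]
0.042 0.008 [[187.05223677 373.08358951]
 [154.38665918 339.84183971]]
0.042 0.016 [[185.81658937 361.1706086 ]
 [152.95518807 327.86079215]]
```

The left fingertip at crop (205,355) is about 5 mm above the TCP height, so the TCP is the shut tip. I lower a little more and grip.

Call:
arm_command --pt "0 0 0.06 0 0 0 0.3" --pt "0 0 0 0 0 0 0.1" --pt "0 0 0 0 0 0 -0.1" --pt "0 0 0 0 0 0 -0.4" --pt "0 0 0 0 0 0 -1" --force 30

```text
t: 20.02
ee_pos: [0.4348, 0.1069, 0.0048]
orientation: [[0.959, 0.282, 0.0], [0.282, -0.959, -0.0], [0.0, 0.0, -1.0]]
contact_force: [-2.0, -0.7, 6.0]
finger_gap: 0.0416
grasp_force: 29.8
```

Call:
arm_command --pt "0 0 0 0 0 0 -1" --pt "0 0 -0.1 0 0 0 -1"

```text
t: 20.27
ee_pos: [0.4344, 0.1069, 0.0105]
orientation: [[0.959, 0.282, -0.001], [0.282, -0.959, -0.0], [-0.001, -0.0, -1.0]]
contact_force: [0.2, 0.4, -0.0]
finger_gap: 0.0417
grasp_force: 30.4
```

Call:
arm_command --pt "0 0 -0.4 0 0 0 -1" --pt "0 0 -0.5 0 0 0 -1" --pt "0 0 -0.6 0 0 0 -1" --pt "0 0 0 0 0 0 -1" --pt "0 0 0 0 0 0 -1"

```text
t: 20.9
ee_pos: [0.4344, 0.1066, 0.1002]
orientation: [[0.959, 0.282, -0.0], [0.282, -0.959, -0.0], [-0.0, 0.0, -1.0]]
contact_force: [-0.5, 0.2, -0.9]
finger_gap: 0.042
grasp_force: 30.5
```

Run:
```python
from h import *
plan(.3898,.2867,.10,106.7)
im=get_image('scene')
v=cv2.resize(im[165:275,190:310],None,fx=5,fy=5,interpolation=2)
cv2.imwrite('pics/s8.png',v[:,:,::-1])
```

```text
t 20.9 tcp mm [434.4 106.6 100.2] yaxis deg -73.6 gap 42.0
turn/60deg [ 0.     0.    -0.005]
shift/60mm (after turn) [ 1.510e-01 -3.088e+00  3.000e-03]
```

View pics/s8.png

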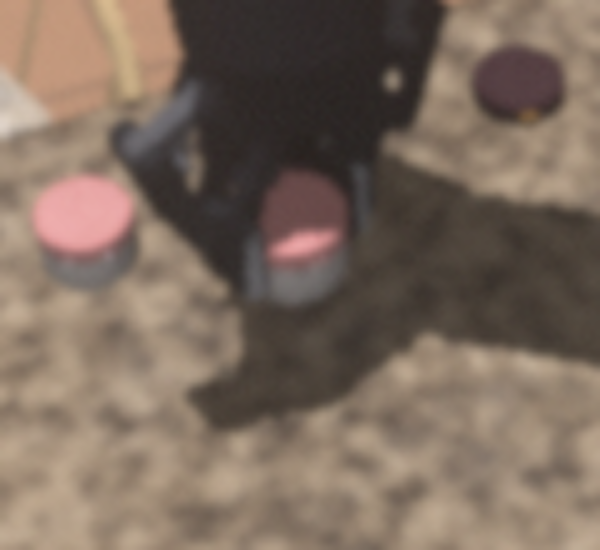

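Tin A is held level at crop (305,240). It goes to the near end cell.

Call:
arm_command --pt "0 -0.3 0 0 0 0 -1" --pt "0.05 -0.6 0 0 0 0 -1" --pt "0.05 -0.6 0 0 0 0 -1" --pt "0.05 -0.6 0 0 0 0 -1" --pt "0 -0.6 0 0 0 0 -1"

```text
t: 21.58
ee_pos: [0.3967, 0.2656, 0.0993]
orientation: [[0.959, 0.282, -0.002], [0.282, -0.959, -0.001], [-0.002, 0.001, -1.0]]
contact_force: [1.0, -0.3, -0.4]
finger_gap: 0.0418
grasp_force: 30.5
```

Call:
arm_command --pt "0 -0.4 0 0 0 0 -1" --pt "0 0 0 0 0 0 -1" --pt "0 0 0 0 0 0 -1"

```text
t: 21.95
ee_pos: [0.3906, 0.2864, 0.0996]
orientation: [[0.96, 0.282, -0.001], [0.282, -0.96, -0.002], [-0.002, 0.001, -1.0]]
contact_force: [0.2, -0.1, 0.2]
finger_gap: 0.0416
grasp_force: 30.6
```

Run:
```python
from h import *
plan(.3898,.2867,.0105,106.7)
```

```text
t 21.95 tcp mm [390.6 286.4  99.6] yaxis deg -73.6 gap 41.6
turn/60deg [ 0.001  0.002 -0.006]
shift/60mm (after turn) [-0.012 -0.009  1.485]
```

Call:
arm_command --pt "-0.01 -0.01 0.4 0 0 0 -1" --pt "0 0 0.5 0 0 0 -1" --pt "0 0 0.35 0 0 0 -1" --pt "0 0 0.16 0 0 0 -1" --pt "0 0 0 0 0 0 -1"

```text
t: 22.58
ee_pos: [0.3901, 0.2873, 0.0155]
orientation: [[0.96, 0.281, -0.001], [0.281, -0.96, -0.001], [-0.001, 0.001, -1.0]]
contact_force: [0.1, 0.5, 0.1]
finger_gap: 0.0414
grasp_force: 30.6
```

Call:
arm_command --pt "0 0 0.02 0 0 0 -1" --pt "0 0 0 0 0 0 -1" --pt "0 0 0 0 0 0 -1"

```text
t: 22.95
ee_pos: [0.3904, 0.2885, 0.0151]
orientation: [[0.959, 0.282, 0.001], [0.282, -0.959, 0.0], [0.001, -0.0, -1.0]]
contact_force: [-0.2, -0.6, 0.1]
finger_gap: 0.0412
grasp_force: 30.6
```

Call:
arm_command --pt "0 0.02 0.05 0 0 0 -1" --pt "0 0 0 0 0 0 -1" --pt "0 0 0 0 0 0 -1"

```text
t: 23.32
ee_pos: [0.3904, 0.2871, 0.0116]
orientation: [[0.959, 0.282, -0.0], [0.282, -0.959, -0.0], [-0.0, 0.0, -1.0]]
contact_force: [0.1, -0.2, -0.2]
finger_gap: 0.0417
grasp_force: 30.6
```

Call:
arm_command --pt "0 0 0.03 0 0 0 -1" --pt "0 0 0 0 0 0 -1" --pt "0 0 0 0 0 0 -1"

```text
t: 23.7
ee_pos: [0.3904, 0.2872, 0.0099]
orientation: [[0.959, 0.282, -0.0], [0.282, -0.959, -0.0], [-0.0, 0.0, -1.0]]
contact_force: [0.6, 0.0, -0.1]
finger_gap: 0.0418
grasp_force: 30.6
```

Call:
arm_command --pt "0 0 0.02 0 0 0 -1" --pt "0 0 0 0 0 0 -1" --pt "0 0 0 0 0 0 -1"

```text
t: 24.08
ee_pos: [0.3905, 0.2872, 0.0088]
orientation: [[0.959, 0.282, 0.0], [0.282, -0.959, 0.0], [0.0, -0.0, -1.0]]
contact_force: [-0.9, -0.6, 3.1]
finger_gap: 0.0417
grasp_force: 30.8
```

Floor contact at the height I expected. Release and go to tin B.

Call:
arm_command --pt "0 0 0 0 0 0 0.1" --pt "0 0 0 0 0 0 0.3" --pt "0 0 0 0 0 0 0.5" --pt "0 0 -0.3 0 0 0 0.5" --pt "0 0 -0.6 0 0 0 0.5"

```text
t: 24.7
ee_pos: [0.3897, 0.2867, 0.0633]
orientation: [[0.959, 0.283, -0.002], [0.283, -0.959, -0.001], [-0.002, 0.001, -1.0]]
contact_force: [0.9, 0.7, 0.4]
finger_gap: 0.0641
grasp_force: 0.0
```

Call:
arm_command --pt "0 0 -0.7 0 0 0 0.5" --pt "0 0.4 -0.2 0 0 0 0.6" --pt "0.3 0.5 0 0 0 0 0.6" --pt "0.6 0.3 0 0 0 0 0.6" --pt "0 0 0 0 0 0 0.6"

```text
t: 25.32
ee_pos: [0.4658, 0.2321, 0.1181]
orientation: [[0.961, 0.278, 0.003], [0.278, -0.961, 0.001], [0.003, 0.0, -1.0]]
contact_force: [-1.0, 0.5, -0.5]
finger_gap: 0.0686
grasp_force: 0.0
```

Run:
```python
from h import *
plan(.5557,.1614,.1,106.7)
im=get_image('scene')
v=cv2.resize(im[190:330,80:270],None,fx=3,fy=3,interpolation=2)
cv2.imwrite('pics/s9.png',v[:,:,::-1])
for d in masks_of('scene','tin_1')[:3]: print(d['conf'],d['pixel'],fit('tin_1','scene',d['mask']))
```

```text
t 25.32 tcp mm [465.8 232.1 118.1] yaxis deg -73.9 gap 68.6
turn/60deg [ 0.    -0.003 -0.009]
shift/60mm (after turn) [1.097 1.56  0.301]
0.72 [168.9, 292.5] (array([0.39432372, 0.2879696 ]), np.float64(0.9104684665457262), 536.0)
0.69 [208.2, 211.0] (array([0.55418707, 0.16032116]), np.float64(0.8508952157323159), 364.0)
```

View pics/s9.png

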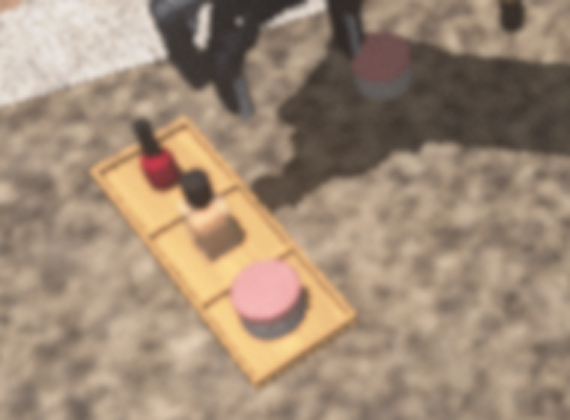

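The long kit is complete, with the tin at (268,298) in the near cell. Next is tin B.

Call:
arm_command --pt "0.3 0.4 0.1 0 0 0 0.6" --pt "0.4 0.6 0.1 0 0 0 0.6" --pt "0.4 0.5 0.1 0 0 0 0.6" --pt "0 0 0 0 0 0 0.6" --pt "0 0 0 0 0 0 0.6"

```text
t: 26.05
ee_pos: [0.5498, 0.167, 0.0988]
orientation: [[0.959, 0.284, -0.001], [0.284, -0.959, 0.001], [-0.001, -0.001, -1.0]]
contact_force: [-0.3, 0.3, 0.1]
finger_gap: 0.0684
grasp_force: 0.0
```

Run:
```python
from h import *
plan(.5555,.161,.0055,106.7)
```

```text
t 26.05 tcp mm [549.8 167.   98.8] yaxis deg -73.5 gap 68.4
turn/60deg [-0.001  0.001 -0.003]
shift/60mm (after turn) [0.063 0.123 1.556]
```

Call:
arm_command --pt "0.06 0.12 0.1 0 0 0 0.6" --pt "0 0 0.5 0 0 0 0.6" --pt "0 0 0.5 0 0 0 0.6" --pt "0 0 0.3 0 0 0 0.5" --pt "0 0 0 0 0 0 0.4"

```text
t: 26.68
ee_pos: [0.5556, 0.1597, 0.0136]
orientation: [[0.959, 0.283, -0.003], [0.283, -0.959, -0.001], [-0.003, -0.0, -1.0]]
contact_force: [-0.8, -0.1, -0.0]
finger_gap: 0.0602
grasp_force: 0.0
```

Run:
```python
from h import *
plan(.5555,.161,.005,106.7)
```

```text
t 26.68 tcp mm [555.6 159.7  13.6] yaxis deg -73.6 gap 60.2
turn/60deg [-0.     0.002 -0.004]
shift/60mm (after turn) [ 0.005 -0.021  0.143]
```

Call:
arm_command --pt "0 -0.02 0.13 0 0 0 0.3" --pt "0 0 0 0 0 0 0.1" --pt "0 0 0 0 0 0 -0.1" --pt "0 0 0 0 0 0 -0.4" --pt "0 0 0 0 0 0 -1" --force 30

```text
t: 27.3
ee_pos: [0.5569, 0.1611, 0.0075]
orientation: [[0.959, 0.282, 0.001], [0.282, -0.959, 0.0], [0.001, -0.0, -1.0]]
contact_force: [-1.1, -0.2, 5.4]
finger_gap: 0.0418
grasp_force: 30.6
```

Call:
arm_command --pt "0 0 0 0 0 0 -1" --pt "0 0 0 0 0 0 -1"

```text
t: 27.55
ee_pos: [0.5569, 0.1611, 0.0075]
orientation: [[0.959, 0.282, 0.001], [0.282, -0.959, 0.0], [0.001, -0.0, -1.0]]
contact_force: [-0.7, -0.6, 6.0]
finger_gap: 0.0416
grasp_force: 30.6
```

Call:
arm_command --pt "0 0 -0.1 0 0 0 -1" --pt "0 0 -0.4 0 0 0 -1" --pt "0 0 -0.7 0 0 0 -1" --pt "0 0 -0.7 0 0 0 -1" --pt "0 0 -0.4 0 0 0 -1"

```text
t: 28.18
ee_pos: [0.5571, 0.1609, 0.1472]
orientation: [[0.959, 0.282, 0.002], [0.282, -0.959, 0.001], [0.002, 0.0, -1.0]]
contact_force: [0.1, 1.1, -0.6]
finger_gap: 0.0412
grasp_force: 30.5
```

Run:
```python
from h import *
plan(.503,-.3043,.145,98.5)
```

```text
t 28.18 tcp mm [557.1 160.9 147.2] yaxis deg -73.6 gap 41.2
turn/60deg [-0.    -0.002  0.131]
shift/60mm (after turn) [-2.038  7.535  0.037]
```

Call:
arm_command --pt "0 0 0 0 0 0.13 -1" --pt "-0.1 0.3 0 0 0 0 -1" --pt "-0.2 0.7 0 0 0 0 -1" --pt "-0.2 0.7 0 0 0 0 -1" --pt "-0.2 0.7 0 0 0 0 -1"

```text
t: 28.8
ee_pos: [0.5351, 0.0091, 0.1443]
orientation: [[0.988, 0.151, -0.002], [0.151, -0.988, -0.001], [-0.002, 0.001, -1.0]]
contact_force: [0.5, -0.3, 0.3]
finger_gap: 0.0412
grasp_force: 30.5
```

Call:
arm_command --pt "-0.2 0.7 0 0 0 0 -1" --pt "-0.2 0.7 0 0 0 0 -1" --pt "-0.2 0.7 0 0 0 0 -1" --pt "-0.2 0.7 0 0 0 0 -1" --pt "-0.2 0.7 0 0 0 0 -1"

```text
t: 29.42
ee_pos: [0.5065, -0.207, 0.1443]
orientation: [[0.988, 0.151, -0.002], [0.151, -0.988, -0.0], [-0.002, -0.0, -1.0]]
contact_force: [0.3, -0.0, 0.1]
finger_gap: 0.0412
grasp_force: 30.5
```

Call:
arm_command --pt "-0.2 0.7 0 0 0 0 -1" --pt "-0.1 0.4 0 0 0 0 -1" --pt "0 0 0 0 0 0 -1" --pt "0 0 0 0 0 0 -1"

```text
t: 29.92
ee_pos: [0.4999, -0.2714, 0.1445]
orientation: [[0.989, 0.151, -0.001], [0.151, -0.989, 0.001], [-0.001, -0.001, -1.0]]
contact_force: [-0.2, 0.5, -0.3]
finger_gap: 0.0415
grasp_force: 30.5
```

Run:
```python
from h import *
plan(.503,-.3043,.0135,98.5)
```

```text
t 29.93 tcp mm [ 499.9 -271.4  144.5] yaxis deg -81.3 gap 41.5
turn/60deg [-0.001  0.001  0.003]
shift/60mm (after turn) [-0.029  0.549  2.183]
```

Call:
arm_command --pt "-0.01 0.25 0.2 0 0 0 -1" --pt "-0.02 0.3 0.5 0 0 0 -1" --pt "0 0 0.6 0 0 0 -1" --pt "0 0 0.4 0 0 0 -1" --pt "0 0 0 0 0 0 -1"

```text
t: 30.55
ee_pos: [0.5021, -0.3043, 0.0405]
orientation: [[0.989, 0.151, -0.004], [0.151, -0.989, 0.002], [-0.004, -0.003, -1.0]]
contact_force: [0.7, -0.1, -0.3]
finger_gap: 0.0413
grasp_force: 30.6
```

Run:
```python
from h import *
plan(.503,-.3043,.0135,98.5)
```

```text
t 30.55 tcp mm [ 502.1 -304.3   40.5] yaxis deg -81.3 gap 41.3
turn/60deg [-0.003  0.004  0.003]
shift/60mm (after turn) [0.015 0.001 0.449]
```

Call:
arm_command --pt "0.01 0 0.25 0 0 0 -1" --pt "0 0 0.15 0 0 0 -1" --pt "0 0 0.03 0 0 0 -1" --pt "0 0 0 0 0 0 -1" --pt "0 0 0 0 0 0 -1"

```text
t: 31.18
ee_pos: [0.5046, -0.3054, 0.0175]
orientation: [[0.989, 0.149, 0.001], [0.149, -0.989, -0.0], [0.001, 0.001, -1.0]]
contact_force: [0.5, -0.8, 0.1]
finger_gap: 0.0419
grasp_force: 30.6
```

Call:
arm_command --pt "0 0 0.02 0 0 0 -1" --pt "0 0 0 0 0 0 -1" --pt "0 0 0 0 0 0 -1"

```text
t: 31.55
ee_pos: [0.5043, -0.3052, 0.0159]
orientation: [[0.989, 0.149, 0.0], [0.149, -0.989, -0.0], [0.0, 0.0, -1.0]]
contact_force: [-0.0, 0.6, -0.8]
finger_gap: 0.0412
grasp_force: 30.6
```

Call:
arm_command --pt "-0.01 0 0.05 0 0 0 -1" --pt "0 0 0 0 0 0 -1" --pt "0 0 0 0 0 0 -1"

```text
t: 31.92
ee_pos: [0.5036, -0.3052, 0.0128]
orientation: [[0.989, 0.149, -0.0], [0.149, -0.989, 0.0], [-0.0, -0.0, -1.0]]
contact_force: [0.9, -0.2, -1.0]
finger_gap: 0.0418
grasp_force: 30.6
```

Call:
arm_command --pt "0 0 0.02 0 0 0 -1" --pt "0 0 0 0 0 0 -1" --pt "0 0 0 0 0 0 -1"

```text
t: 32.3
ee_pos: [0.5037, -0.3053, 0.0117]
orientation: [[0.989, 0.15, 0.0], [0.15, -0.989, -0.0], [-0.0, 0.0, -1.0]]
contact_force: [0.3, 0.8, 0.1]
finger_gap: 0.0414
grasp_force: 30.6
```

Call:
arm_command --pt "0 0 0.015 0 0 0 -1" --pt "0 0 0 0 0 0 -1" --pt "0 0 0 0 0 0 -1"

```text
t: 32.67
ee_pos: [0.5038, -0.3053, 0.0115]
orientation: [[0.989, 0.149, -0.0], [0.149, -0.989, -0.0], [-0.0, 0.0, -1.0]]
contact_force: [-2.7, 1.6, 6.4]
finger_gap: 0.0418
grasp_force: 31.1
```

Contact. Release, rise, and go to the pot.

Call:
arm_command --pt "0 0 0 0 0 0 0.1" --pt "0 0 0 0 0 0 0.3" --pt "0 0 0 0 0 0 0.5" --pt "0 0 -0.3 0 0 0 0.5" --pt "0 0 -0.6 0 0 0 0.4"

```text
t: 33.3
ee_pos: [0.5029, -0.3048, 0.0652]
orientation: [[0.989, 0.15, -0.002], [0.15, -0.989, 0.001], [-0.002, -0.001, -1.0]]
contact_force: [0.6, 1.0, 0.6]
finger_gap: 0.0594
grasp_force: 0.0
```

Call:
arm_command --pt "0 0 -0.7 0 0 0 0.3" --pt "0.2 -0.4 -0.2 0 0 0 0.2" --pt "0.3 -0.6 0 0 0 0 0.2" --pt "0.2 -0.6 0 0 0 0 0.2" --pt "0 0 0 0 0 0 0.2"

```text
t: 33.92
ee_pos: [0.5322, -0.2, 0.1201]
orientation: [[0.988, 0.155, 0.002], [0.155, -0.988, 0.002], [0.002, -0.001, -1.0]]
contact_force: [-0.1, 0.1, 1.0]
finger_gap: 0.0514
grasp_force: 0.0
```

Run:
```python
from h import *
plan(.5540,-.1445,.016,98.5)
im=get_image('scene')
v=cv2.resize(im[130:230,300:460],None,fx=4,fy=4,interpolation=2)
cv2.imwrite('pics/s10.png',v[:,:,::-1])
for d in masks_of('scene','stubby_pot')[:2]: print(d['conf'],d['pixel'],fit('stubby_pot','scene',d['mask']))
```

```text
t 33.92 tcp mm [ 532.2 -200.   120.1] yaxis deg -81.1 gap 51.4
turn/60deg [-0.001 -0.002  0.007]
shift/60mm (after turn) [ 0.495 -0.861  1.736]
0.52 [331.4, 167.6] (array([ 0.5551438 , -0.14451637]), np.float64(0.8880473372781065), 235.0)
```

View pics/s10.png

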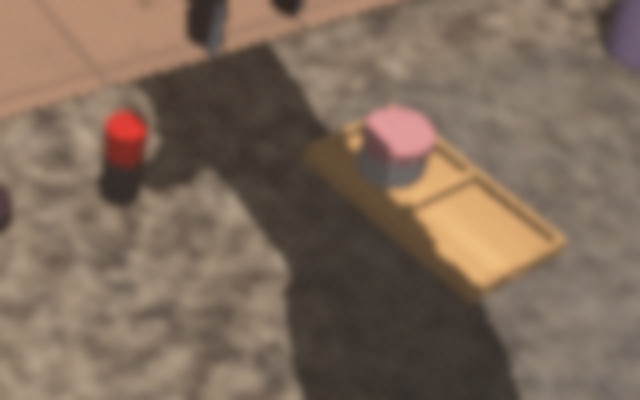

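Tin B stands in the far cell of the short tray at (395,150); the pot is at (122,160).

Call:
arm_command --pt "0.2 -0.35 0 0 0 0 0.2" --pt "0.27 -0.45 0 0 0 0 0.2" --pt "0 0 0 0 0 0 0.2" --pt "0 0 0 0 0 0 0.2"

```text
t: 34.52
ee_pos: [0.5511, -0.1545, 0.1189]
orientation: [[0.989, 0.147, -0.0], [0.147, -0.989, -0.001], [-0.001, 0.001, -1.0]]
contact_force: [-0.2, 0.7, 0.4]
finger_gap: 0.0511
grasp_force: 0.0
```

Run:
```python
from h import *
plan(.5542,-.1445,.016,98.5)
```

```text
t 34.52 tcp mm [ 551.1 -154.5  118.9] yaxis deg -81.5 gap 51.1
turn/60deg [ 0.001  0.001 -0.   ]
shift/60mm (after turn) [ 0.076 -0.157  1.715]
```

Call:
arm_command --pt "0.08 -0.16 0 0 0 0 0.2" --pt "0 0 0.3 0 0 0 0.2" --pt "0 0 0.5 0 0 0 0.2" --pt "0 0 0.5 0 0 0 0.2" --pt "0 0 0.35 0 0 0 0.2"

```text
t: 35.15
ee_pos: [0.5536, -0.1422, 0.0174]
orientation: [[0.989, 0.149, -0.002], [0.149, -0.989, 0.0], [-0.002, -0.001, -1.0]]
contact_force: [-0.4, -0.1, 0.5]
finger_gap: 0.0513
grasp_force: 0.0
```

Call:
arm_command --pt "0 0 0.04 0 0 0 0.1" --pt "0 0 0 0 0 0 -0.2" --pt "0 0 0 0 0 0 -0.5" --pt "0 0 0 0 0 0 -0.8" --pt "0 0 0 0 0 0 -1" --force 30

```text
t: 35.78
ee_pos: [0.5557, -0.1424, 0.0182]
orientation: [[0.989, 0.149, 0.002], [0.149, -0.989, -0.0], [0.001, 0.001, -1.0]]
contact_force: [0.2, -0.2, 5.6]
finger_gap: 0.0246
grasp_force: 29.8
```

Call:
arm_command --pt "0 0 0 0 0 0 -1" --pt "0 0 0 0 0 0 -1"

```text
t: 36.02
ee_pos: [0.5557, -0.1424, 0.0183]
orientation: [[0.989, 0.149, 0.002], [0.149, -0.989, -0.0], [0.002, 0.001, -1.0]]
contact_force: [-0.5, -0.9, 6.4]
finger_gap: 0.0246
grasp_force: 29.9
```

Call:
arm_command --pt "0 0 -0.1 0 0 0 -1" --pt "0 0 -0.4 0 0 0 -1" --pt "0 0 -0.6 0 0 0 -1" --pt "0 0 -0.6 0 0 0 -1" --pt "0 0 0 0 0 0 -1"

```text
t: 36.65
ee_pos: [0.5569, -0.1425, 0.1223]
orientation: [[0.989, 0.149, 0.005], [0.149, -0.989, -0.001], [0.005, 0.002, -1.0]]
contact_force: [-0.1, -1.0, -1.2]
finger_gap: 0.0245
grasp_force: 29.5
```

Run:
```python
from h import *
plan(.4338,-.3147,.12,98.5)
```

```text
t 36.65 tcp mm [ 556.9 -142.5  122.3] yaxis deg -81.4 gap 24.5
turn/60deg [ 0.002 -0.005  0.001]
shift/60mm (after turn) [-2.453  2.535  0.038]
```

Call:
arm_command --pt "-0.25 0.25 0 0 0 0 -1" --pt "-0.5 0.5 0 0 0 0 -1" --pt "-0.5 0.5 0 0 0 0 -1" --pt "-0.5 0.5 0 0 0 0 -1" --pt "-0.5 0.5 0 0 0 0 -1"

```text
t: 37.28
ee_pos: [0.4382, -0.2975, 0.1179]
orientation: [[0.989, 0.148, -0.003], [0.148, -0.989, 0.001], [-0.003, -0.001, -1.0]]
contact_force: [0.8, -1.0, -0.6]
finger_gap: 0.0246
grasp_force: 29.5
```

Call:
arm_command --pt "-0.2 0.25 0 0 0 0 -1" --pt "0 0 0 0 0 0 -1" --pt "0 0 0 0 0 0 -1"

```text
t: 37.65
ee_pos: [0.4317, -0.3115, 0.1187]
orientation: [[0.989, 0.15, -0.001], [0.15, -0.989, 0.001], [-0.001, -0.001, -1.0]]
contact_force: [0.5, -0.8, -0.4]
finger_gap: 0.0247
grasp_force: 29.5
```

Run:
```python
from h import *
plan(.4338,-.3147,.0245,98.5)
im=get_image('scene')
v=cv2.resize(im[130:230,300:460],None,fx=4,fy=4,interpolation=2)
cv2.imwrite('pics/s11.png',v[:,:,::-1])
```

```text
t 37.65 tcp mm [ 431.7 -311.5  118.7] yaxis deg -81.4 gap 24.7
turn/60deg [-0.001  0.001  0.002]
shift/60mm (after turn) [0.027 0.059 1.57 ]
```

View pics/s11.png

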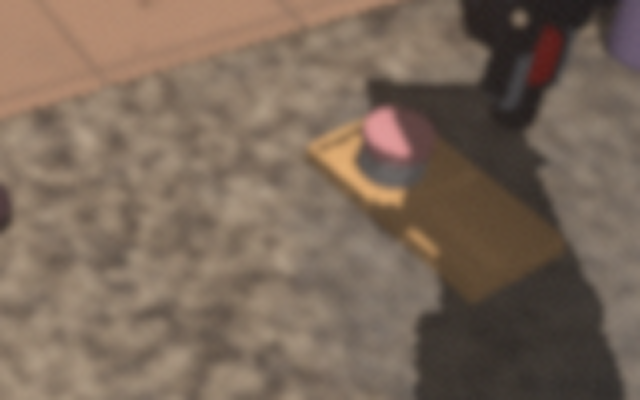

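The pot is held upright at (535,75) over the near cell. Lowering it.

Call:
arm_command --pt "0.03 0.06 0.2 0 0 0 -1" --pt "0 0 0.5 0 0 0 -1" --pt "0 0 0.5 0 0 0 -1" --pt "0 0 0.32 0 0 0 -1" --pt "0 0 0 0 0 0 -1"

```text
t: 38.33
ee_pos: [0.4336, -0.3148, 0.0267]
orientation: [[0.989, 0.15, -0.002], [0.15, -0.989, 0.002], [-0.002, -0.002, -1.0]]
contact_force: [-0.1, 0.3, 0.1]
finger_gap: 0.0249
grasp_force: 29.5
```

Call:
arm_command --pt "0 0 0.02 0 0 0 -1" --pt "0 0 0 0 0 0 -1" --pt "0 0 0 0 0 0 -1"

```text
t: 38.7
ee_pos: [0.4347, -0.3161, 0.0277]
orientation: [[0.989, 0.149, 0.001], [0.149, -0.989, -0.001], [0.001, 0.001, -1.0]]
contact_force: [0.4, 0.4, -0.7]
finger_gap: 0.0247
grasp_force: 29.5
```

Call:
arm_command --pt "0 0 0.06 0 0 0 -1" --pt "0 0 0 0 0 0 -1" --pt "0 0 0 0 0 0 -1"

```text
t: 39.08
ee_pos: [0.4343, -0.3157, 0.0233]
orientation: [[0.989, 0.149, -0.0], [0.149, -0.989, 0.0], [-0.0, -0.0, -1.0]]
contact_force: [0.3, 0.5, -0.1]
finger_gap: 0.0251
grasp_force: 29.5
```

Call:
arm_command --pt "0 0 0.015 0 0 0 -1" --pt "0 0 0 0 0 0 -1" --pt "0 0 0 0 0 0 -1"

```text
t: 39.45
ee_pos: [0.4343, -0.3158, 0.0225]
orientation: [[0.989, 0.149, -0.0], [0.149, -0.989, 0.0], [-0.0, -0.0, -1.0]]
contact_force: [0.1, 0.6, -0.1]
finger_gap: 0.0248
grasp_force: 29.5
```

Call:
arm_command --pt "0 0 0.02 0 0 0 -1" --pt "0 0 0 0 0 0 -1" --pt "0 0 0 0 0 0 -1"

```text
t: 39.83
ee_pos: [0.4345, -0.3159, 0.0222]
orientation: [[0.989, 0.149, 0.0], [0.149, -0.989, -0.0], [0.0, 0.0, -1.0]]
contact_force: [-2.0, 2.1, 10.0]
finger_gap: 0.0242
grasp_force: 29.8
```

Call:
arm_command --pt "0 0 -0.005 0 0 0 -0.3" --pt "0 0 0 0 0 0 -0.1" --pt "0 0 0 0 0 0 0.1" --pt "0 0 -0.3 0 0 0 0.1" --pt "0 0 -0.7 0 0 0 0.1"

```text
t: 40.45
ee_pos: [0.4333, -0.315, 0.0818]
orientation: [[0.989, 0.15, -0.003], [0.15, -0.989, 0.002], [-0.002, -0.002, -1.0]]
contact_force: [0.7, -0.4, 0.9]
finger_gap: 0.0468
grasp_force: 0.0
```

Call:
arm_command --pt "0 0 -0.8 0 0 0 0.1" --pt "-0.2 0.3 -0.5 0 0 0 0.1" --pt "-0.5 0.5 -0.2 0 0 0 0.1" --pt "-0.5 0.5 0 0 0 0 0.1" --pt "-0.4 0.5 0 0 0 0 0.1"

```text
t: 41.08
ee_pos: [0.3544, -0.4382, 0.1732]
orientation: [[0.989, 0.149, 0.001], [0.149, -0.989, -0.001], [0.001, 0.001, -1.0]]
contact_force: [0.3, -0.6, -0.3]
finger_gap: 0.0468
grasp_force: 0.0
```

Call:
arm_command --pt "-0.4 0.5 0 0 0 0 0.1" --pt "-0.3 0.5 0 0 0 0 0.1" --pt "0 0.3 0 0 0 0 0.1" --pt "0 0 0 0 0 0 0.1" --pt "0 0 0 0 0 0 0.1"

```text
t: 41.7
ee_pos: [0.3261, -0.5191, 0.172]
orientation: [[0.989, 0.151, 0.0], [0.151, -0.989, 0.001], [0.0, -0.001, -1.0]]
contact_force: [0.5, 1.0, -0.4]
finger_gap: 0.0467
grasp_force: 0.0
```

Run:
```python
from h import *
plan(.4338,-.3147,.0245)
t=get_image('top');s=get_image('scene')
v=np.vstack([cv2.resize(t[150:300,90:450],None,fx=2,fy=2,interpolation=2),cv2.resize(s[140:330,100:460],None,fx=1.55,fy=1.55,interpolation=2)[:, :558].copy() if 0 else cv2.resize(s[150:300,100:460],None,fx=2,fy=2,interpolation=2)])
cv2.imwrite('pics/f.png',v[:,:,::-1])
L=np.array([.4568,.3068]);S=np.array([.4684,-.3095])
def loc(p,o,d): a=np.radians(d);q=p-o;return np.round(1000*np.array([q@[np.cos(a),np.sin(a)],q@[-np.sin(a),np.cos(a)]]),1)
for k in PARTS: 
    PARTS[k]=[P+[0,0,.004] for P in PARTS[k]]
for c in CI:
  for q in['tin_1','perfume_bottle','polish_bottle','stubby_pot']:
    for d in masks_of(c,q)[:2]:
        if d['conf']<.3:continue
        p,i,A=fit(q,c,d['mask'],np.radians(16));print(c,q,round(i,2),np.round(p,3),loc(p,L,16.7) if p[1]>0 else loc(p,S,8.5))
```

```text
t 41.7 tcp mm [ 326.1 -519.1  172. ] yaxis deg -81.3 gap 46.7
shift/60mm (after turn) [ 2.286 -3.096  2.461]
scene tin_1 0.92 [0.392 0.289] [-67.6   1.5]
scene tin_1 0.9 [ 0.505 -0.305] [36.8 -0.8]
scene perfume_bottle 0.89 [0.458 0.308] [1.2 1.4]
scene polish_bottle 0.69 [0.523 0.328] [69.2  1.6]
scene stubby_pot 0.9 [ 0.434 -0.316] [-34.9  -1.5]
top tin_1 0.95 [0.39  0.289] [-69.2   2. ]
top tin_1 0.93 [ 0.502 -0.305] [34.1 -0.6]
top perfume_bottle 0.87 [0.458 0.309] [1.4 1.6]
top perfume_bottle 0.16 [ 0.459 -0.3  ] [-8.2 11.1]
top stubby_pot 0.9 [ 0.431 -0.315] [-38.2   0.5]
```

View pics/f.png

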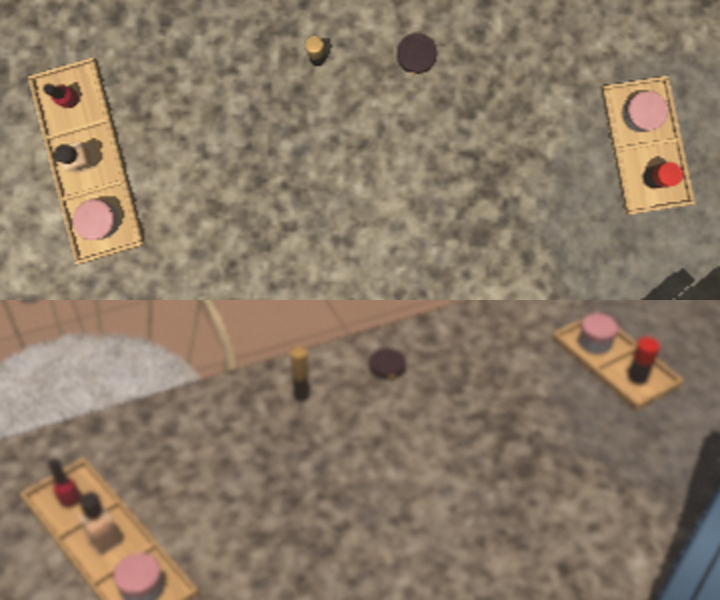

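All five items stand in their cells, mostly within about 2 mm of the centres, and the lipstick and compact are untouched in the final picture. Handing in.

```bash
python3 -c "
from station import ticket
print(ticket.hand_in())"
```

```text
the job is handed in; nothing more can be done
None
```

Both kits are made up as asked and the job is handed in at about 42 s of the 128 s; in the final pictures every item stands upright near the middle of its cell, and the lipstick and compact still stand in place.

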